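Proof-pull a repaired forceps on the spring tester

ROBOT

A 6-joint arm with a two-finger parallel gripper is mounted at the origin on a cart in front of the work surface, level with it; the furniture and walls round the work are solid. World frame = base frame: x ahead of the robot, y to its left, z up, the work surface at z = 0. Lengths are in mm, angles in rad, forces in N, time in s.
With the tool pointing down it reaches from about 275 to 1000 mm from the base axis. Payload 8.4 kg.
Tool frame: the origin (TCP) lies on the centre line of the jaws, within the pads' length; the fingertips stand r.tip_reach ahead of it and the grasp point (between the pads) lies 11 mm behind it (r.tip_reach is the distance from the TCP to the fingertips, in mm); z points along the fingers, y is the line along which they close (so a half turn about z gives the same grasp; the last joint's range is limited). The gripper opens to 85 mm and grips with 20 to 120 N. Pads are 22 mm wide; open, the fingers measure 114 mm over their backs; the gripper's body (76 mm by 85 mm) begins 54 mm behind the grasp point. The pads swing forward as they close: fully open they stand 13 mm farther back than shut.
Start: joints at [-1.227, 0.353, 1.633, -0, 1.155, -0.002], TCP at [211.842, -588.006, 239.281] pointing down, gripper open.
Joint ranges: [-2.63, 2.63], [-0.92, 2.1], [0.06, 2.66], [-1.3, 4.44], [0, 2.69], [-3.02, 3.02]. Speed limits (rad/s): [2.22, 2.22, 2.79, 3.14, 3.14, 3.14].

INTERFACE

Orientations are given as [roll, pitch, yaw] about the fixed x, y, z axes, in that order (R = Rz(yaw) Ry(pitch) Rx(roll)).
In Python, from rig import r gives the robot as it stands.
- The arm moves only by the tool carry_out, never from a script. Its argument "targets" is a list of rows, each an object with "dp": the shift along the tool's x, y, z in mm, a list of three; "yaw": the turn about the tool's z in degrees. A call has 1 to 12 rows; each row is the pose to reach, as a shift and turn from the pose commanded when the call began, along the tool's axes at that moment; what a row does not reach only later rows make up. A row lasts 1/8 s, in which the tool goes at most 62.5 mm and 10.7 degrees, less where a joint would pass 70% of its speed; a pose out of reach is approached as far as the arm can. A call with a gripper value outside its range is refused whole. "fingers" is the opening, from -1 (shut) to 1 (fully open), so that 0 is half open, set as the call begins (left out, the last holds). The fingers move at their own pace and stop on an object; "grip_force" is the grip in N (left out, the last holds). Time passes only in rows, so rows that repeat a pose let the fingers close. It gives the time, the measured TCP pose, the force, the opening and the grip force at its end, in the units of the state.
- r.sense(): the state, without advancing time (a new reading comes with each control period).
- r.grab_frame(name): name is "scene" or "top"; returns the picture (420x560x3 uint8, red, green, blue); there is no depth.
- r.get_calibration(name): a dict with "fx", "fy", "cx", "cy" (pixels), "dist_coeffs" ([k1, k2, p1, p2, k3] as OpenCV has them; the pictures are not rectified), "rvec" (rotation vector, rad) and "tvec" (3), from world to camera coordinates, as OpenCV has them. Camera axes: x right, y down, z forward; pixel columns grow to the right and rows downward; lengths in mm; the calibration is good to about 2 mm. A picture is of the moment at which its call begins. get_calibration takes no time and is no camera call.
- r.sign_off(): hands the job in; it is judged then, once.
The state is a dict: "clock": time; "qpos": joint angles; "qvel": joint speeds; "joint_efforts": joint torques, N m; "eef_pos": TCP position; "tcp_rot": TCP orientation; "contact_force": force on the tool from outside, world axes, zero at the start; "wrist_torque": the same for the moment, N m; "opening": opening from 0.0 (shut) to 1.0 (fully open); "grasp_force": force on a finger pad.
Only numpy, scipy, OpenCV 4.12 (cv2) and the standard library are available. Lean on these libraries where they do the work, as an engineer would, in place of code of your own. Each camera call takes 0.05 s, during which the arm holds its last target. There are 200 camera calls.

TASK

The finger rings of the single forceps that lies by itself in the middle of the bench have been brazed on anew and need a proof pull: pick it up, lower both rings over the two upright pins of the spring tester with the jaws pointing away from it, then draw the forceps away from the tester until the broad dark ring mark on the sprung rod has just come out of the tube's mouth, and no further. Pull only by the forceps, leave the other things alone, and finish still gripping the forceps and holding the rod steady at its mark: do not let go.

Things in the scene. Friction and masses are not known exactly. Their poses are not given: they have to be found in the camera images.
- forceps: the one steel forceps that lies by itself, flat, left of the tester's pins (the other forceps lie in heaps or far to the left), 154 long x 64 wide x 6 mm thick, 24 g. Origin: centre of its underside; x runs along it from the finger rings (ends at -77 mm) to the jaw tips (+77 mm), z up. The shanks splay from the box lock to the rings. Rigid: it does not open.
- ring_left (a point): centre of the forceps' finger ring on its +y side, at (-63, +20.6, 3) mm in the forceps' frame. The opening is an oval 21 mm along x by 16 mm along y, the wire about 3.5 mm thick.
- ring_right (a point): centre of the like finger ring on the -y side, at (-63, -20.6, 3) mm in the forceps' frame
- box_lock (a point): centre of the forceps' box lock (the joint), at (+19, 0, 3) mm in its frame: 14 mm long, parallel sides 8 mm apart, 6 mm thick; the place to grip, fingers closing across y
- tester: spring pull tester screwed to the bench: grey base plate 150 x 66 x 10 mm, aluminium tube 25 mm thick in two clamps, 48 mm high. It cannot move. Origin on the bench below the tube; x points along the tube and out of its mouth: the direction to pull; z up.
- tube_mouth (a point): centre of the brass mouth of the tube at (+50, 0, 30) mm in the tester's frame, where the rod comes out and the mark is read
- pull_rod (a joint): how far the 10 mm steel rod is drawn out of the tube (m), 0 at rest, hard stop at 0.056. Inner spring: about 2.6 N to start, +1.5 N per 10 mm, 8 to 9 N at the mark (friction 0.3 to 0.8 N). Three hair lines show at 0.01, 0.02, 0.03; at 0.040 the broad (6 mm) dark ring mark has just fully come out of the mouth. Released, it springs back.
- pin_left (a point): half height of the upright pin on the +y side of the steel cross bar (14 x 60 x 12 mm, flat top 36 mm above the bench) on the rod's end; axes as the tester's. At rest at (69, 20.7, 45) mm in the tester's frame; it moves out with the rod. Pins: 6 mm thick, 18 mm tall, domed. Forceps' left ring goes over it, forceps x along tester x; rings may rest on the bar. Only bench lies beyond, along +x.
- pin_right (a point): half height of the like pin on the -y side; at rest at (69, -20.7, 45) mm in the tester's frame. Pulled, the pins bear on the far ends of the ring openings, some 90 mm from the box lock's centre.
- loupe: black eye loupe, 35 x 35 x 36 mm, a bystander beyond the work; origin centre of underside
- masking_tape: roll of masking tape lying flat, 101 mm across, 24 mm high, a bystander; origin centre of underside
- pliers_red: small pliers with red grips, 128 x 52 x 12 mm, a bystander; origin centre of underside
- setting_hammer: small hammer with brown haft, 232 x 74 x 22 mm, a bystander; origin centre of underside
Not all that is in view belongs to the job. Of the things like the forceps, leave any that is red; of the rest the larger one is meant.

How it is judged (in metres and radians):
On the way:
1. both finger rings are over their pins, below the pin tops, with the rod still home (less than 8 mm out) (horizontal distance between ring_left and pin_left below 0.014 m and z of ring_left in the frame of pin_left below 0.002 m and horizontal distance between ring_right and pin_right below 0.014 m and z of ring_right in the frame of pin_right below 0.002 m and value of joint pull_rod below 0.008 m), for 0.2 s.
At the end, for the whole second after the job is handed in: The rod stands still 36 to 46 mm out, drawn by the forceps alone: both rings over their pins, pulling on them with over 4 N, the fingers gripping the forceps clear of the bench (over 25 mm up) and nothing of the robot touching the tester (horizontal distance between ring_left and pin_left below 0.014 m and z of ring_left in the frame of pin_left below 0.002 m and horizontal distance between ring_right and pin_right below 0.014 m and z of ring_right in the frame of pin_right below 0.002 m and value of joint pull_rod between 0.036 and 0.046 m and velocity of joint pull_rod between -0.01 and 0.01 m/s and contact force between forceps and tester above 4 N and contact force between the fingers and forceps above 2 N and contact force between each of the fingers, the arm and tester below 0.5 N and height (world z) of forceps above 0.025 m); the arm keeps its last pose, push and grip.
It fails at once if the loupe, roll of tape, pliers or hammer beside the work is moved by more than 25 mm (distance of any of loupe, masking_tape, pliers_red, setting_hammer from where it was at the start of the episode above 0.025 m).
It fails at once if the rod is pulled beyond the mark by more than 10 mm (over 50 mm out), which overloads the forceps (value of joint pull_rod above 0.05 m).
It fails at once if the gripper or arm pushes on the tester's rod, cross bar or body with more than 4 N instead of pulling through the forceps (contact force between any of the fingers, the arm and tester above 4 N).
It also fails if it takes over 45 s, if anything falls off the work surface, if the arm or the gripper's body presses on something with over 40 N, if the wrist force passes 120 N, or if a joint passes its speed limit or range.

## Working session

There is one attempt and no reset: what is moved stays moved. The work goes in short steps, Python scripts to look and compute and a tool call to move; the robot and the scene stay as the last step left them, time stands still between calls to the robot, and variables do not carry over. Pictures are saved under pics/ and viewed, at most 10 in all, crops included, and the job is handed in when it is done.

Besides the shell and the picture viewer there is one more tool, called as name([rows], argument=value, ...), one row to a line, values as JSON. carry_out: Moves the arm, as the interface text tells. Its arguments: {"type":"object","properties":{"targets":{"type":"array","items":{"type":"object","properties":{"dp":{"type":"array","items":{"type":"number"}},"yaw":{"type":"number"}}}},"fingers":{"type":"number"},"grip_force":{"type":"number"}},"required":["targets"]}

```bash
mkdir -p pics; cat > h.py <<'E'
import cv2,numpy as np
from rig import r
def cal(n):
    c=r.get_calibration(n);K=np.array([[c['fx'],0,c['cx']],[0,c['fy'],c['cy']],[0,0,1.]])
    return K,np.array(c['dist_coeffs'],float),np.array(c['rvec'],float),np.array(c['tvec'],float)
def px2w(n,uv,z):
    K,d,rv,t=cal(n);R=cv2.Rodrigues(rv)[0]
    p=cv2.undistortPoints(np.array(uv,float).reshape(-1,1,2),K,d).reshape(-1,2)
    C=-R.T@t.ravel();D=np.c_[p,np.ones(len(p))]@R
    return C+D*((np.asarray(z,float)-C[2])/D[:,2])[:,None]
def w2px(n,P):
    K,d,rv,t=cal(n);return cv2.projectPoints(np.array(P,float).reshape(-1,1,3),rv,t,K,d)[0].reshape(-1,2)
def save(n,f):
    im=r.grab_frame(n)[:,:,::-1].copy();cv2.imwrite('pics/'+f,im);return im
E
python3 - <<'E'
from h import *
save('scene','s0.png');save('top','t0.png');s=r.sense();print(s,r.tip_reach)
for n in('scene','top'):
    K,d,rv,t=cal(n);R=cv2.Rodrigues(rv)[0];print(n,-R.T@t,K[0,0],d)
E
```

```text
{'clock': 0.1, 'qpos': array([-1.22739964e+00,  3.53604780e-01,  1.63409292e+00,  1.43280428e-05,
        1.15521611e+00, -2.40425617e-03]), 'qvel': array([ 0.00110134,  0.0001437 , -0.00127346,  0.0008236 , -0.00078678,
        0.00063225]), 'joint_efforts': array([-3.41533053e-06, -6.06351185e+01, -3.42816746e+01, -1.99073379e-04,
        3.80551064e-03,  4.02590047e-06]), 'eef_pos': array([ 211.6961535 , -587.58419516,  238.60640024]), 'tcp_rot': array([-3.14027153e+00, -1.62771700e-05,  3.45795141e-01]), 'contact_force': array([-0.05952825,  0.79214524, -0.28041201]), 'wrist_torque': array([ 0.05160772, -0.02024093,  0.00785561]), 'grasp_force': 0.0, 'opening': 1.0033209233444238} 8.0
scene [171.92215127 582.36806607 711.43881523] 384.5292905926601 [-0.01637713  0.          0.          0.          0.        ]
top [ 331.265576    152.05652215 1279.62705764] 511.11822269153816 [0.06334721 0.         0.         0.         0.        ]
```

View pics/t0.png

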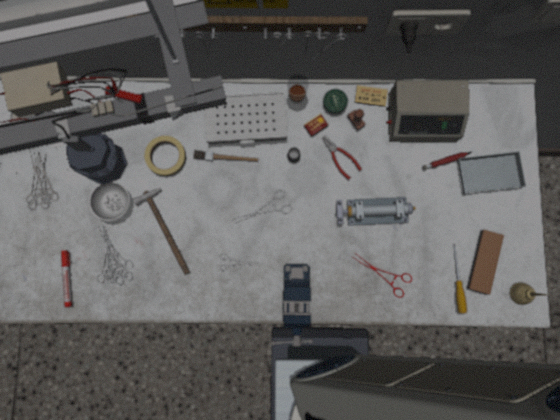

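View pics/s0.png

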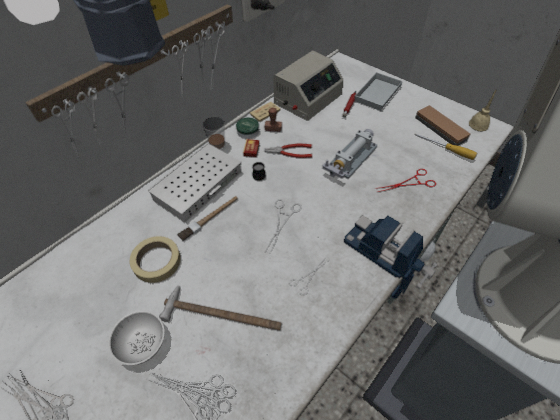

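Candidates for the forceps, as top-view pixels:
- The grey one at (263,206), alone in mid-bench. It is the larger grey one, and its rings face the tester. I choose this one.
- The small grey one at (237,262).
- The red one at (383,275).
- The heaps at (40,185) and (115,260).

The tester is at (375,211), with its mouth and pins toward the left. The vise is at (297,295). I'll check the choice in one crop.

```bash
python3 - <<'E'
from h import *
a=cv2.imread('pics/t0.png')[175:240,228:428];b=cv2.imread('pics/s0.png')[120:260,250:390]
a=cv2.resize(a,None,fx=4,fy=4,interpolation=cv2.INTER_CUBIC)
b=cv2.resize(b,None,fx=2.4,fy=2.4,interpolation=cv2.INTER_CUBIC)
o=np.zeros((600,800,3),np.uint8);o[:260]=a;o[262:598,:336]=b
o[262:,340:]=cv2.resize(cv2.imread('pics/s0.png')[125:180,315:390],(460,338),interpolation=cv2.INTER_CUBIC)
cv2.imwrite('pics/c0.png',o)
# world scale
print(px2w('top',[(263,206),(284,198),(237,218),(345,211),(410,210),(294,155)],0).round())
E
```

```text
[[ 525.  192.    0.]
 [ 546.  139.    0.]
 [ 494.  258.    0.]
 [ 514.  -15.    0.]
 [ 518. -178.    0.]
 [ 658.  114.    0.]]
```

View pics/c0.png

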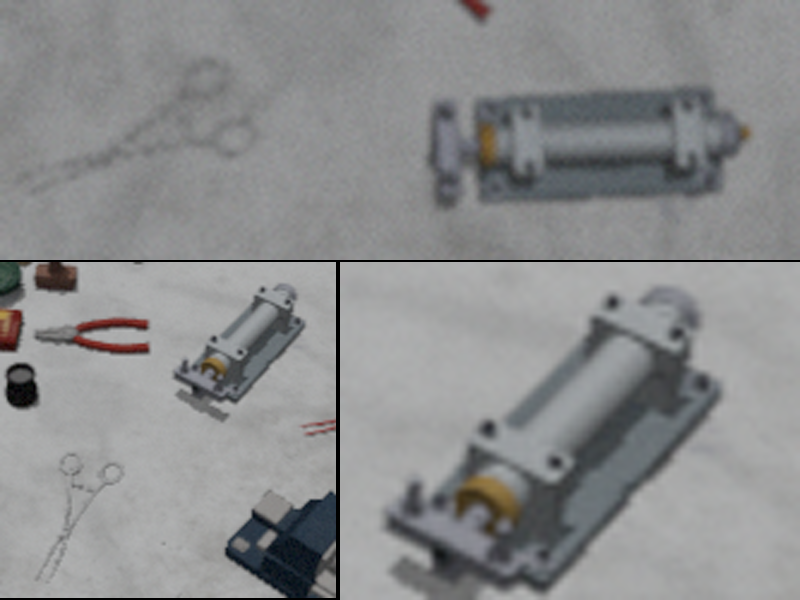

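The crop confirms it: a plain steel forceps with ring centres at top px (279,194) and (287,209) and tips at (233,222). The tester's cross bar is at top px (340,213), with pins at its two ends. Next I'll locate both from averaged frames.

```bash
cat >> h.py <<'E'
def avg(n,k=5):
    return np.mean([r.grab_frame(n)[:,:,::-1].astype(float) for _ in range(k)],0)
def holes(g,box,S=4,thr=6):
    x0,y0,x1,y1=box;c=cv2.resize(g[y0:y1,x0:x1].astype(np.float32),None,fx=S,fy=S,interpolation=cv2.INTER_CUBIC)
    bg=cv2.GaussianBlur(c,(0,0),14*S/2);m=((bg-c)>thr).astype(np.uint8)
    cs,h=cv2.findContours(m,cv2.RETR_CCOMP,cv2.CHAIN_APPROX_NONE);out=[]
    for q,e in zip(cs,h[0]):
        a=cv2.contourArea(q)
        if e[3]>=0 and a>6*S*S:
            M=cv2.moments(q);out.append(((M['m10']/M['m00']+.5)/S-.5+x0,(M['m01']/M['m00']+.5)/S-.5+y0,a/S/S))
    return out,m
E
python3 - <<'E'
from h import *
H=[]
for n,b in (('top',(228,182,300,232)),('scene',(255,190,310,260))):
    g=avg(n).mean(2);np.save('pics/%s.npy'%n,g)
    for thr in(4,7,10):
        o,m=holes(g,b,4,thr);print(n,thr,np.round(o,2).tolist())
        for q in o: print('   ',px2w(n,[q[:2]],3)[0].round(1))
    cv2.imwrite('pics/m_%s.png'%n,m*255)
print('hand')
for n,u in(('top',[(279.1,194.1),(286.4,208.9),(233.3,221.6)]),('scene',[(279,204.4),(296,207.7),(267.3,251.5)])):
    print(n,px2w(n,u,3).round(1).tolist())
print('pins scene z54',px2w('scene',[(382.2,161.4)],54).round(1))
print('bar top z36',px2w('top',[(336-.4,175+25.5),(343-.4,175+25.5),(336-.4,175+51),(343-.4,175+51)],36).round(1).tolist())
print('plate z10',px2w('top',[(228+478/4,175+24),(228+478/4,175+48.5),(228+722/4,175+22),(228+722/4,175+47.5)],10).round(1).tolist())
E
```

```text
top 4 [[279.1, 194.23, 24.75]]
    [555.  151.9   3. ]
top 7 []
top 10 []
scene 4 [[270.91, 245.17, 38.06], [296.23, 207.5, 25.66], [278.72, 203.6, 26.19]]
    [491.8 253.5   3. ]
    [516.7 136.4   3. ]
    [555.8 154.3   3. ]
scene 7 [[296.2, 207.64, 28.69], [278.86, 203.75, 31.78]]
    [516.5 136.8   3. ]
    [555.2 154.4   3. ]
scene 10 []
hand
top [[555.4, 151.9, 3.0], [517.6, 133.2, 3.0], [484.3, 266.5, 3.0]]
scene [[553.7, 155.7, 3.0], [516.8, 137.2, 3.0], [486.9, 270.7, 3.0]]
pins scene z54 [[425.  -75.9  54. ]]
bar top z36 [[534.6, 12.6, 36.0], [534.7, -4.6, 36.0], [471.4, 13.2, 36.0], [471.6, -3.9, 36.0]]
plate z10 [[542.9, -20.2, 10.0], [480.9, -19.4, 10.0], [549.0, -172.7, 10.0], [484.6, -170.8, 10.0]]
```

carry_out([
  {"dp":[549,-661,80],"yaw":-93.2},
  {"dp":[549,-661,80],"yaw":-93.2},
  {"dp":[549,-661,80],"yaw":-93.2},
  {"dp":[549,-661,80],"yaw":-93.2},
  {"dp":[549,-661,80],"yaw":-93.2},
  {"dp":[549,-661,80],"yaw":-93.2},
  {"dp":[549,-661,80],"yaw":-93.2},
  {"dp":[549,-661,80],"yaw":-93.2},
  {"dp":[549,-661,80],"yaw":-93.2},
  {"dp":[549,-661,80],"yaw":-93.2},
  {"dp":[549,-661,80],"yaw":-93.2},
  {"dp":[549,-661,80],"yaw":-93.2},
], fingers=1, grip_force=60)

```text
clock: 2.1
eef_pos: [466.7, 116.4, 169.9]
tcp_rot: [3.141, 0.0, 1.973]
contact_force: [0.9, -0.2, 0.3]
opening: 1.002
grasp_force: 0.0
```

carry_out([
  {"dp":[80,74,60]},
  {"dp":[80,74,60]},
  {"dp":[80,74,60]},
  {"dp":[80,74,60]},
], fingers=0)

```text
schema error: expected keys dp, yaw
```

```bash
python3 - <<'E'
from h import *
s=r.sense();print(s['eef_pos'],s['tcp_rot'],s['clock'],s['opening'],s['qpos'])
# tester refinement on pre-stored frames
g=avg('scene');save('scene','s1.png');t=avg('top')
f=lambda im,b,k:cv2.resize(im[b[1]:b[3],b[0]:b[2]].astype(np.uint8),None,fx=k,fy=k,interpolation=cv2.INTER_CUBIC)
o=np.zeros((600,800,3),np.uint8)
a=f(g,(310,130,385,195),6);o[:390,:450]=a
b=f(t,(325,190,365,235),8);o[:360,455:775]=b
c=f(g,(240,180,320,210),5);o[395:545,:400]=c
cv2.imwrite('pics/c1.png',o)
E
```

```text
[466.65992317 116.44591762 169.90477793] [3.14058250e+00 3.03265369e-04 1.97287787e+00] 2.1 1.0024947912298903 [ 2.41514028e-01  2.15095212e-01  2.00204828e+00 -1.72834591e-04
  9.23403529e-01 -1.60463500e-01]
```

View pics/c1.png

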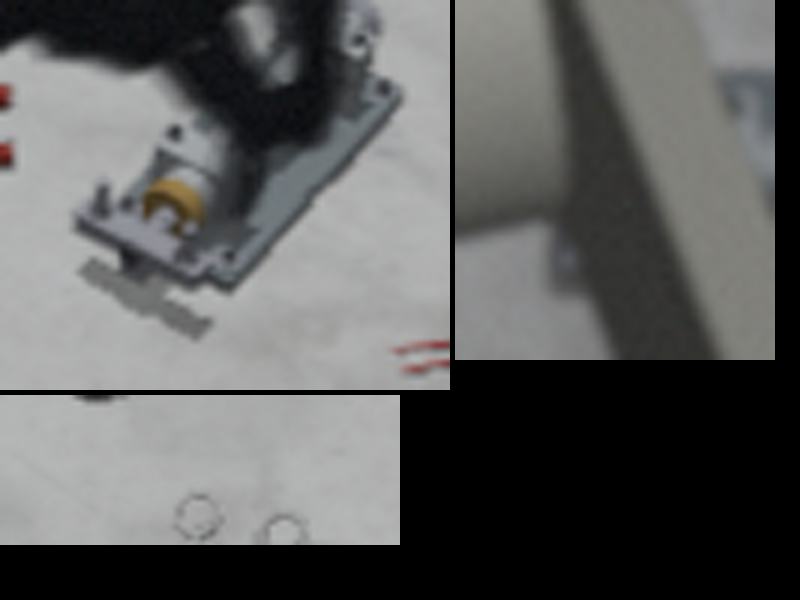

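The scene crop shows pin tops at scene px (326.6,160.8) and (340.8,167.6), with the brass mouth between them. The arm hides the tester in the top view. Every row needs a yaw, so I'll resend the move.

carry_out([
  {"dp":[80,74,60],"yaw":0},
  {"dp":[80,74,60],"yaw":0},
  {"dp":[80,74,60],"yaw":0},
  {"dp":[80,74,60],"yaw":0},
], fingers=0)

```text
clock: 3.15
eef_pos: [502.5, 216.0, 109.6]
tcp_rot: [-3.14, 0.0, 1.973]
contact_force: [-0.4, -0.6, -0.4]
opening: 0.5
grasp_force: 0.0
```

```bash
python3 - <<'E'
from h import *
s=r.sense();print(s['eef_pos'],s['tcp_rot'],s['clock'],s['opening'])
P=px2w('scene',[(326.6,160.8),(340.8,167.6)],54);print('pins scene',P.round(1))
print('pins->top',w2px('top',P).round(1))
print('top bar pin guess z54',px2w('top',[(228+447/4,175+27.5),(228+447/4,175+49)],54).round(1))
E
```

```text
[502.47721154 216.03914735 109.62862062] [-3.14048374e+00  2.21720485e-04  1.97250219e+00] 3.15 0.5003295862190716
pins scene [[527.9   9.6  54. ]
 [488.6   6.   54. ]]
pins->top [[337.7 202. ]
 [339.3 218.1]]
top bar pin guess z54 [[526.8   4.6  54. ]
 [474.3   5.2  54. ]]
```

carry_out([
  {"dp":[2.6,2.8,50],"yaw":0},
  {"dp":[2.6,2.8,85],"yaw":0},
  {"dp":[2.6,2.8,100],"yaw":0},
  {"dp":[2.6,2.8,100],"yaw":0},
], fingers=-0.2)

```text
clock: 3.65
eef_pos: [504.3, 219.4, 10.0]
tcp_rot: [-3.141, 0.0, 1.971]
contact_force: [-0.3, 0.4, 0.4]
opening: 0.399
grasp_force: 0.0
```

```bash
python3 - <<'E'
from h import *
s=r.sense();print(s['eef_pos'],s['contact_force'],s['clock'],s['opening'])
g=avg('scene',3)
f=lambda im,b,k:cv2.resize(im[b[1]:b[3],b[0]:b[2]].astype(np.uint8),None,fx=k,fy=k,interpolation=cv2.INTER_CUBIC)
cv2.imwrite('pics/c2.png',f(g,(230,180,330,270),6)[:600])
E
```

```text
[504.28265487 219.38753492   9.96167628] [-0.34473425  0.4326693   0.4374807 ] 3.65 0.39922686842100996
```

View pics/c2.png

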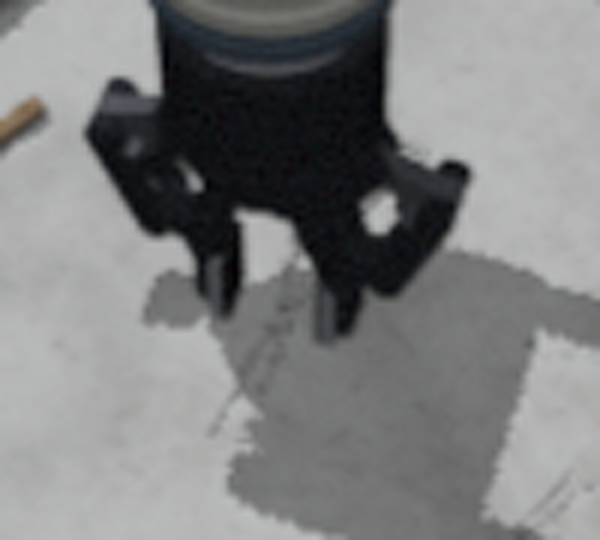

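The fingertips at crop (218,310) and (328,335) straddle the forceps, and the box lock sits between them near (290,290). Closing now, then lifting.

carry_out([
  {"dp":[0,0,0],"yaw":0},
  {"dp":[0,0,0],"yaw":0},
  {"dp":[0,0,0],"yaw":0},
  {"dp":[0,0,0],"yaw":0},
  {"dp":[0,0,0],"yaw":0},
  {"dp":[0,0,0],"yaw":0},
], fingers=-1, grip_force=80)

```text
clock: 4.55
eef_pos: [505.0, 220.5, 10.8]
tcp_rot: [3.14, 0.0, 1.973]
contact_force: [-1.1, -1.1, 8.0]
opening: 0.041
grasp_force: 77.5
```

carry_out([
  {"dp":[0,0,-30],"yaw":5},
  {"dp":[0,0,-65],"yaw":13},
  {"dp":[0,0,-80],"yaw":20.5},
  {"dp":[0,0,-80],"yaw":20.5},
  {"dp":[0,0,-80],"yaw":20.5},
])

```text
clock: 5.18
eef_pos: [504.0, 220.1, 89.2]
tcp_rot: [-3.141, 0.0, 1.618]
contact_force: [-0.4, 0.4, -0.2]
opening: 0.032
grasp_force: 77.0
```

```bash
python3 - <<'E'
from h import *
s=r.sense();print(s['eef_pos'],s['tcp_rot'],s['clock'],s['opening'],s['grasp_force'],s['contact_force'])
g=avg('scene',4);t=avg('top',4);np.save('pics/g3',g);np.save('pics/t3',t)
f=lambda im,b,k:cv2.resize(im[b[1]:b[3],b[0]:b[2]].astype(np.uint8),None,fx=k,fy=k,interpolation=cv2.INTER_CUBIC)
o=np.zeros((600,800,3),np.uint8)
o[:330,:]=f(g,(230,130,390,196),5)
o[335:335+260,:]=f(t,(230,178,390,230),5)
cv2.imwrite('pics/c3.png',o)
E
```

```text
[503.99599071 220.09401717  89.21952944] [-3.14094538e+00  2.34436661e-04  1.61760019e+00] 5.175 0.032330162472960944 77.01670525548707 [-0.43614146  0.35060873 -0.16827675]
```

View pics/c3.png

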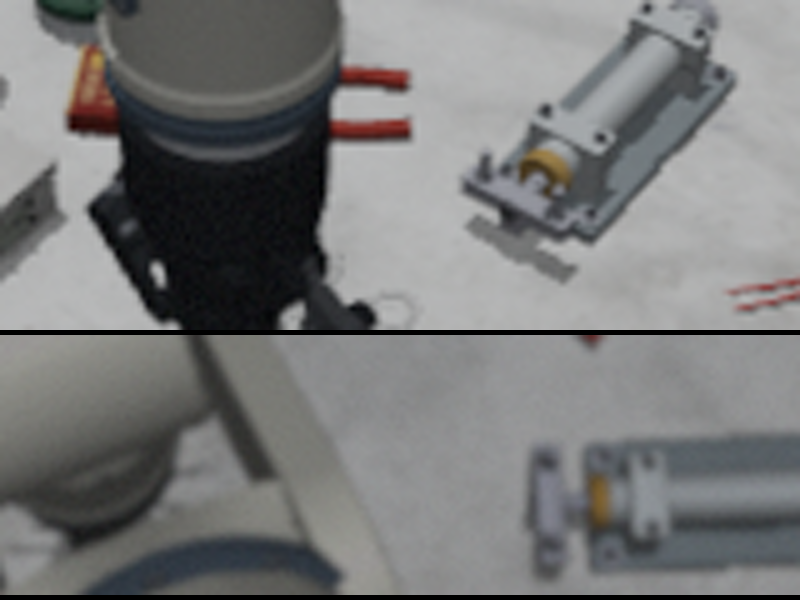

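```bash
python3 - <<'E'
from h import *
a=1.6176;c,s=np.cos(a),np.sin(a);T=np.array([504,220.1])
R=np.array([[c,-s],[s,c]])
for z in(79,84,89):
  P=[[*(T+R@np.array(q)),z] for q in((-82,20.6),(-82,-20.6))]
  print(z,np.round(P,0).tolist(),((w2px('scene',P)-[230,130])*5+2).round(0).tolist())
g=np.load('pics/g3.npy').mean(2)
for thr in(3,5,7):
  o,m=holes(g,(285,165,325,205),4,thr);print([(round((u-230)*5+2),round((v-130)*5+2),round(a)) for u,v,a in o])
im=np.load('pics/g3.npy')
f=lambda im,b,k:cv2.resize(im[b[1]:b[3],b[0]:b[2]].astype(np.uint8),None,fx=k,fy=k,interpolation=cv2.INTER_CUBIC)
o=np.zeros((560,800,3),np.uint8)
o[:,:400]=f(im,(280,165,330,235),8)
o[:400,405:]=f(im,(318,148,357,188),10)[:,:395]
cv2.imwrite('pics/c4.png',o)
E
```

```text
79 [[487.0, 137.0, 79.0], [528.0, 139.0, 79.0]] [[389.0, 316.0], [313.0, 273.0]]
84 [[487.0, 137.0, 84.0], [528.0, 139.0, 84.0]] [[389.0, 309.0], [313.0, 265.0]]
89 [[487.0, 137.0, 89.0], [528.0, 139.0, 89.0]] [[390.0, 301.0], [313.0, 257.0]]
[(292, 320, 38)]
[]
[]Traceback (most recent call last):
  File "<stdin>", line 14, in <module>
ValueError: could not broadcast input array from shape (400,390,3) into shape (400,395,3)
```

```bash
python3 - <<'E'
from h import *
im=np.load('pics/g3.npy')
f=lambda im,b,k:cv2.resize(im[b[1]:b[3],b[0]:b[2]].astype(np.uint8),None,fx=k,fy=k,interpolation=cv2.INTER_CUBIC)
o=np.zeros((560,800,3),np.uint8)
o[:,:400]=f(im,(280,165,330,235),8)
o[:400,410:]=f(im,(318,148,357,188),10)
cv2.imwrite('pics/c4.png',o)
p=w2px('scene',[[487,137,84],[497,137,84],[487,147,84],[487,137,94]]);print((p[1:]-p[0]).round(2))
E
```

```text
[[-3.62 -2.27]
 [-2.91  2.68]
 [ 0.23 -3.07]]
```

View pics/c4.png

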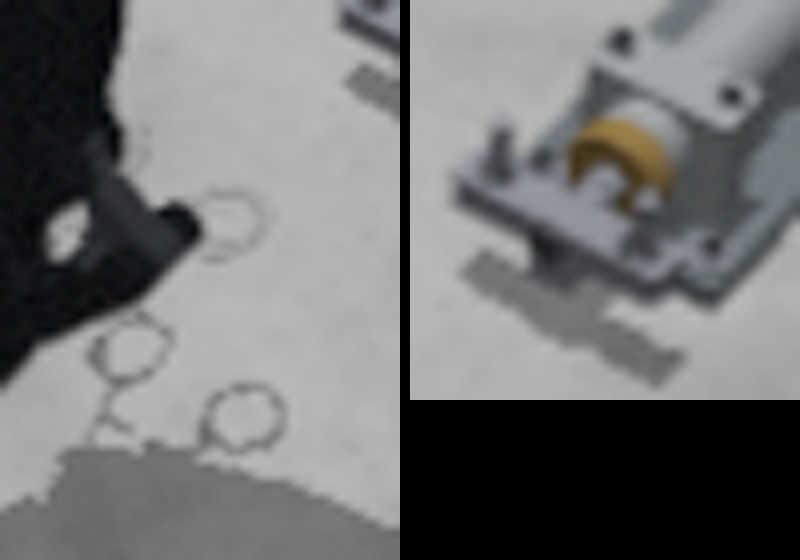

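```bash
python3 - <<'E'
from h import *
S=px2w('scene',[(295.8,207.7),(310.2,217.1)],0);d=S[0]-S[1];print('shadow',S.round(1),np.linalg.norm(d),'yaw',90+np.degrees(np.arctan2(d[1],d[0])))
print('tops',px2w('scene',[(326.8,160.4),(341.6,167.4)],54).round(1),'base',px2w('scene',[(326.5,165.3),(340.6,172.3)],36).round(1))
print('ring',px2w('scene',[(308.3,192.3)],[84]).round(1))
# bar in top view
t=np.load('pics/t3.npy').astype(np.uint8)
print('bar top',px2w('top',[(338.8-3,213-13),(338.8+3,213+13),(338.8,213)],36).round(1))
E
```

```text
shadow [[518.6 135.6   0. ]
 [475.6 135.4   0. ]] 43.00315110714728 yaw 90.35786494062742
tops [[528.3   8.2  54. ]
 [487.5   4.2  54. ]] base [[528.5   6.6  36. ]
 [488.4   3.5  36. ]]
ring [[484.2 138.3  84. ]]
bar top [[535.8  12.1  36. ]
 [471.6  -1.9  36. ]
 [503.6   5.1  36. ]]
```

carry_out([
  {"dp":[-50,-2,0],"yaw":-1},
  {"dp":[-90,-4,5],"yaw":-2},
  {"dp":[-120,-5,10],"yaw":-2},
  {"dp":[-133,-5.7,14],"yaw":-2},
  {"dp":[-133,-5.7,14],"yaw":-2},
  {"dp":[-133,-5.7,14],"yaw":-2},
])

```text
clock: 6.32
eef_pos: [504.8, 87.9, 75.9]
tcp_rot: [3.141, -0.0, 1.65]
contact_force: [0.7, -1.1, -0.2]
opening: 0.037
grasp_force: 77.0
```

```bash
python3 - <<'E'
from h import *
s=r.sense();print(s['eef_pos'],s['tcp_rot'],s['clock'],s['opening'],s['contact_force'])
im=avg('scene',4);t=avg('top',4);np.save('pics/g5',im)
f=lambda im,b,k:cv2.resize(im[b[1]:b[3],b[0]:b[2]].astype(np.uint8),None,fx=k,fy=k,interpolation=cv2.INTER_CUBIC)
o=np.zeros((560,800,3),np.uint8)
o[:480,:480]=f(im,(310,140,370,200),8)
o[:,490:]=f(t,(310,178,372,290),5)[:560]
cv2.imwrite('pics/c5.png',o)
E
```

```text
[504.8246232   87.93283314  75.87188195] [ 3.14123335e+00 -2.71889037e-04  1.64994992e+00] 6.325 0.037379258516347595 [ 0.72259076 -1.07364167 -0.2179912 ]
```

View pics/c5.png

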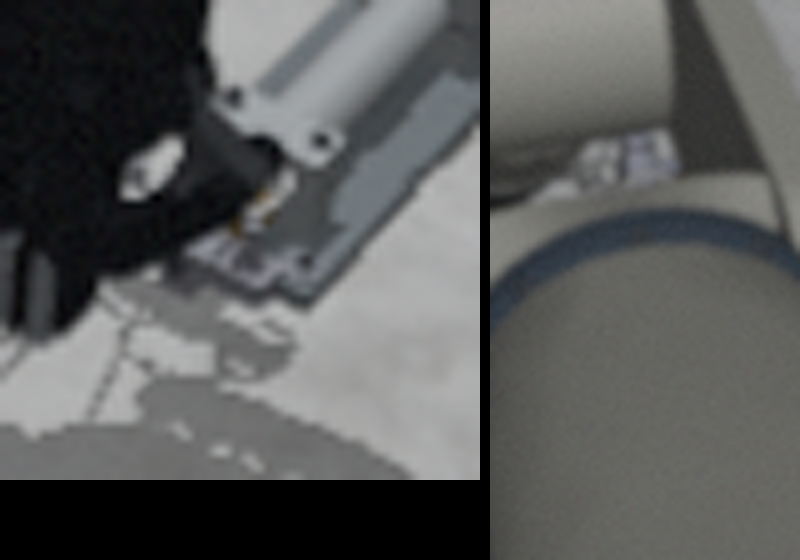

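The hand hides most of the pins in both views. The near ring shows around crop (275,195), close to the bar's near end. My estimate has the rings within about 1 mm of the pins, so I'll lower in stages and watch the force.

carry_out([
  {"dp":[0,0,6],"yaw":0},
  {"dp":[0,0,12],"yaw":0},
  {"dp":[0,0,16],"yaw":0},
  {"dp":[0,0,16],"yaw":0},
  {"dp":[0,0,16],"yaw":0},
])

```text
clock: 7.35
eef_pos: [504.6, 87.1, 59.7]
tcp_rot: [-3.142, -0.0, 1.65]
contact_force: [-0.6, -0.5, -0.5]
opening: 0.042
grasp_force: 77.0
```

carry_out([
  {"dp":[0,0,5],"yaw":0},
  {"dp":[0,0,9.5],"yaw":0},
  {"dp":[0,0,9.5],"yaw":0},
  {"dp":[0,0,9.5],"yaw":0},
])

```text
clock: 7.85
eef_pos: [504.5, 87.1, 50.2]
tcp_rot: [-3.141, 0.0, 1.65]
contact_force: [-0.3, 0.3, -0.4]
opening: 0.04
grasp_force: 77.0
```

```bash
python3 - <<'E'
from h import *
s=r.sense();print(s['eef_pos'],s['contact_force'],s['wrist_torque'])
im=avg('scene',4);np.save('pics/g6',im)
f=lambda im,b,k:cv2.resize(im[b[1]:b[3],b[0]:b[2]].astype(np.uint8),None,fx=k,fy=k,interpolation=cv2.INTER_CUBIC)
cv2.imwrite('pics/c6.png',f(im,(325,150,375,190),14))
E
```

```text
[504.52223776  87.0973733   50.2173033 ] [-0.29884327  0.3368094  -0.43479184] [ 0.03688309 -0.00887468 -0.05300612]
```

View pics/c6.png

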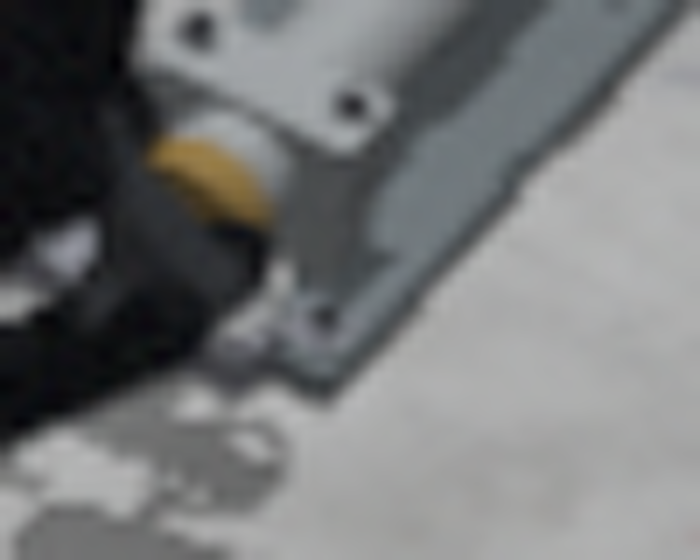

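Force stays near zero with the underside at about 39 mm, so the rings seem to have gone past the pin tops. The ring shadow also overlaps the bar's end. I'll pull gently to feel the pins engage.

carry_out([
  {"dp":[2,0.1,0],"yaw":0},
  {"dp":[4,0.1,0],"yaw":0},
  {"dp":[4,0.1,0],"yaw":0},
])

```text
clock: 8.43
eef_pos: [504.3, 91.3, 50.3]
tcp_rot: [3.142, -0.0, 1.65]
contact_force: [-0.7, 0.5, -0.5]
opening: 0.039
grasp_force: 77.0
```

carry_out([
  {"dp":[2,0.1,0],"yaw":0},
  {"dp":[4,0.1,0],"yaw":0},
  {"dp":[4,0.1,0],"yaw":0},
])

```text
clock: 8.8
eef_pos: [504.0, 95.0, 50.2]
tcp_rot: [-3.141, 0.0, 1.65]
contact_force: [-0.2, -2.1, 0.2]
opening: 0.039
grasp_force: 77.0
```

carry_out([
  {"dp":[2,0.1,0],"yaw":0},
  {"dp":[4,0.1,0],"yaw":0},
  {"dp":[4,0.1,0],"yaw":0},
])

```text
clock: 9.18
eef_pos: [503.9, 99.2, 50.2]
tcp_rot: [-3.141, 0.0, 1.65]
contact_force: [-0.9, -2.5, -0.7]
opening: 0.041
grasp_force: 77.0
```

carry_out([
  {"dp":[2,0.1,0],"yaw":0},
  {"dp":[4,0.1,0],"yaw":0},
  {"dp":[4,0.1,0],"yaw":0},
])

```text
clock: 9.55
eef_pos: [503.7, 103.2, 50.3]
tcp_rot: [3.142, -0.0, 1.65]
contact_force: [-0.1, -2.1, -0.1]
opening: 0.04
grasp_force: 77.0
```

carry_out([
  {"dp":[3,0.1,0],"yaw":0},
  {"dp":[6,0.2,0],"yaw":0},
  {"dp":[6,0.2,0],"yaw":0},
])

```text
clock: 9.93
eef_pos: [503.4, 109.3, 50.2]
tcp_rot: [-3.142, 0.0, 1.65]
contact_force: [0.2, -5.2, 0.6]
opening: 0.035
grasp_force: 77.0
```

```bash
python3 - <<'E'
from h import *
F=[];G=[]
for i in range(8):
    G.append(r.grab_frame('scene')[:,:,::-1].astype(float));F.append(r.sense()['contact_force'])
print(np.mean(F,0),np.std(F,0),r.sense()['eef_pos'],r.sense()['clock'])
im=np.mean(G,0);np.save('pics/g7',im)
f=lambda im,b,k:cv2.resize(im[b[1]:b[3],b[0]:b[2]].astype(np.uint8),None,fx=k,fy=k,interpolation=cv2.INTER_CUBIC)
cv2.imwrite('pics/c7.png',f(im,(315,145,375,195),12))
E
```

```text
[ 0.51027931 -4.54437787 -0.16875199] [0.25520091 0.54004818 0.29557332] [503.41319928 109.03337485  50.23987103] 10.325
```

View pics/c7.png

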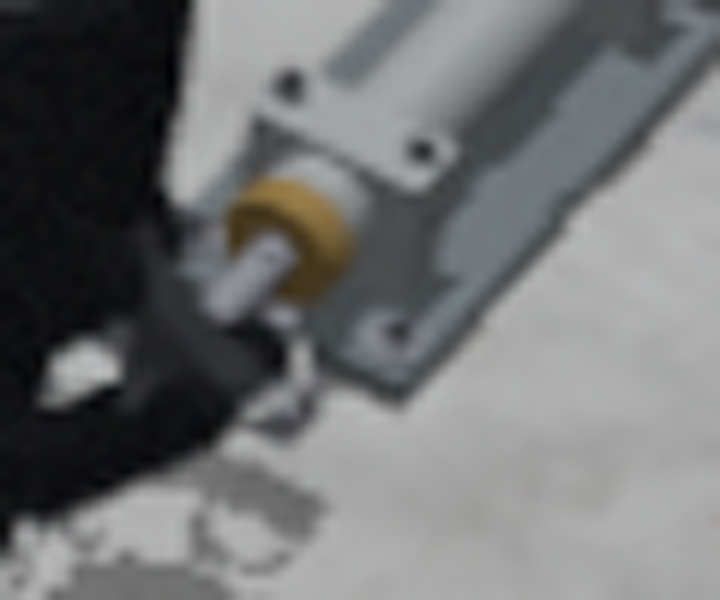

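The near ring sits round its pin, with its arc at crop (300,350), and the rod is coming out of the mouth at crop (280,250). Pull force is about 4.5 N. I'll keep drawing.

carry_out([
  {"dp":[4,0.1,0],"yaw":0},
  {"dp":[8,0.3,0],"yaw":0},
  {"dp":[12,0.4,0],"yaw":0},
  {"dp":[12,0.4,0],"yaw":0},
])

```text
clock: 10.82
eef_pos: [502.8, 121.0, 50.2]
tcp_rot: [-3.141, 0.0, 1.65]
contact_force: [1.2, -6.0, -0.6]
opening: 0.043
grasp_force: 77.0
```

carry_out([
  {"dp":[3,0.1,0],"yaw":0},
  {"dp":[6,0.2,0],"yaw":0},
  {"dp":[9,0.3,0],"yaw":0},
  {"dp":[9,0.3,0],"yaw":0},
])

```text
clock: 11.32
eef_pos: [502.4, 129.8, 50.2]
tcp_rot: [-3.141, 0.001, 1.65]
contact_force: [0.2, -8.1, 0.7]
opening: 0.035
grasp_force: 77.0
```

```bash
cat > prof.py <<'E'
from h import *
F=[];G=[]
for i in range(8):
    G.append(r.grab_frame('scene')[:,:,::-1].astype(float));F.append(r.sense()['contact_force'])
s=r.sense();print(np.mean(F,0).round(2),s['eef_pos'].round(1),s['clock'].__round__(2),s['opening'])
im=np.mean(G,0).astype(np.float32)
# profile along the rod's top, world y from behind mouth to outside
ys=np.arange(-24,40,2.)
for dx in(-3,0):
    p=w2px('scene',[[508.5-.045*(y-6)+dx,y,34.5] for y in ys]).astype(np.float32)
    v=cv2.remap(im,p[:,0].reshape(1,-1),p[:,1].reshape(1,-1),cv2.INTER_LINEAR)[0]
    print('dx',dx,[(int(y),int(c.mean()),int(c[2]-c[0])) for y,c in zip(ys,v)])
E
python3 prof.py
```

```text
[ 0.62 -7.63 -0.21] [502.3 129.6  50.2] 11.72 0.03824907218260727
dx -3 [(-24, 99, 67), (-22, 84, 58), (-20, 65, 46), (-18, 55, 37), (-16, 52, 27), (-14, 68, 12), (-12, 95, -1), (-10, 110, -7), (-8, 115, -8), (-6, 121, -8), (-4, 119, -8), (-2, 117, -8), (0, 111, -8), (2, 115, -8), (4, 118, -8), (6, 123, -8), (8, 120, -8), (10, 118, -8), (12, 118, -8), (14, 120, -8), (16, 123, -8), (18, 123, -8), (20, 125, -8), (22, 123, -8), (24, 124, -8), (26, 123, -9), (28, 125, -9), (30, 123, -9), (32, 124, -8), (34, 120, -8), (36, 99, -7), (38, 66, -6)]
dx 0 [(-24, 100, 67), (-22, 79, 55), (-20, 61, 43), (-18, 56, 33), (-16, 68, 17), (-14, 92, 0), (-12, 118, -7), (-10, 125, -8), (-8, 131, -9), (-6, 138, -9), (-4, 142, -9), (-2, 140, -9), (0, 135, -9), (2, 136, -9), (4, 142, -9), (6, 142, -9), (8, 142, -9), (10, 141, -9), (12, 142, -9), (14, 143, -9), (16, 145, -9), (18, 144, -9), (20, 145, -9), (22, 144, -9), (24, 144, -9), (26, 143, -9), (28, 143, -9), (30, 143, -9), (32, 141, -9), (34, 128, -9), (36, 92, -7), (38, 59, -5)]
```

The hair lines show at y≈0 and 11. With the mouth at about -13.5, the rod is about 33.5 mm out, and the 7.6 N reading agrees. It needs about 7 mm more.

carry_out([
  {"dp":[2,0.1,0],"yaw":0},
  {"dp":[4,0.1,0],"yaw":0},
  {"dp":[6,0.2,0],"yaw":0},
  {"dp":[7,0.2,0],"yaw":0},
  {"dp":[7,0.2,0],"yaw":0},
  {"dp":[7,0.2,0],"yaw":0},
])

```text
clock: 12.48
eef_pos: [501.9, 136.4, 50.2]
tcp_rot: [-3.141, 0.001, 1.65]
contact_force: [0.5, -8.5, -1.3]
opening: 0.037
grasp_force: 77.0
```

```bash
python3 prof.py
```

```text
[ 0.67 -8.47 -0.33] [502.  136.5  50.2] 12.88 0.0347002268245625
dx -3 [(-24, 100, 67), (-22, 86, 58), (-20, 68, 46), (-18, 59, 37), (-16, 59, 27), (-14, 65, 13), (-12, 56, 1), (-10, 42, -1), (-8, 54, -2), (-6, 81, -6), (-4, 104, -7), (-2, 114, -8), (0, 116, -8), (2, 122, -8), (4, 120, -8), (6, 115, -9), (8, 110, -8), (10, 114, -8), (12, 120, -8), (14, 122, -9), (16, 122, -9), (18, 122, -8), (20, 124, -8), (22, 123, -8), (24, 126, -8), (26, 124, -9), (28, 125, -9), (30, 125, -9), (32, 126, -8), (34, 126, -8), (36, 126, -8), (38, 125, -9)]
dx 0 [(-24, 101, 66), (-22, 80, 55), (-20, 62, 44), (-18, 60, 31), (-16, 76, 15), (-14, 86, 1), (-12, 74, -5), (-10, 56, -4), (-8, 72, -6), (-6, 111, -8), (-4, 136, -9), (-2, 141, -9), (0, 141, -9), (2, 142, -9), (4, 142, -9), (6, 136, -9), (8, 133, -9), (10, 137, -9), (12, 143, -9), (14, 142, -9), (16, 139, -9), (18, 139, -9), (20, 143, -10), (22, 144, -9), (24, 144, -9), (26, 144, -9), (28, 144, -9), (30, 144, -9), (32, 144, -9), (34, 144, -9), (36, 139, -9), (38, 135, -9)]
```

The whole dark band is now out, spanning y≈-13 to -7 with bare rod just behind it. The rod is about 40.5 mm out, steady at 8.5 N.

```bash
python3 -c "
from rig import r
print(r.sign_off())"
```

```text
the job is handed in; nothing more can be done
None
```

I drew the rod to its mark, about 40.5 mm out by my estimate. The forceps is still gripped and pulling steadily on both pins at about 8.5 N, and I have handed the job in; no verdict came back.

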